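Tip the drill-press table insert out and rack it

TASK

Press down on the edge of the round red insert next to the blue mark on the drill-press board, so that the insert tips into the hollow underneath and stays propped there by itself with its opposite edge sticking up when you let go. Then grip that raised edge, lift the insert out, and leave it standing on edge in the slot of the low metal rack, released. Do not disturb the tape measure, the glue bottle or the screwdriver.

Things in the scene. Friction and masses are not known exactly. Their poses are not given: they have to be found in the camera images.
- board: Fixed plywood drill-press table board, 210 x 200 x 52 mm. Origin: centre of its underside, under the pocket's centre; x points to the blue mark, z up. The insert lies flush in a pocket, half round (radius 42 mm) at -x and square-cornered (88 mm wide) at +x, wall at x = 44.5 mm. Up to x = +3 mm it is a shelf 10 mm deep, with a finger notch (44 mm wide, to x = -80 mm); beyond that edge a hollow 46 mm deep with a 5 mm high step on its floor from x = 29 mm to the far wall.
- pocket (a point): Centre of the pocket's round part at the height of the board's top, 52 mm above the bench.
- press_mark (a point): Where to press: 29 mm from the pocket's centre towards the blue bar (16 x 44 mm, just outside the rim), at the board's top height. 22 mm thick fingers pressed straight down here to 16 mm below the board's top, then moved 6 mm away from the bar, tip it to 45-70 degrees, raising the far edge 15-30 mm above the board; it stays. Back off towards the bar before rising, or the fingers drag it up.
- insert: Loose red plastic disc 80 mm across and 10 mm thick, about 90 g, with a black spot in the middle (no real hole). Origin: centre of its underside; z is its axis, up when it lies flat.
- insert_center (a point): Centre of the red disc (mid thickness).
- rack: Low rack 120 x 60 x 38 mm, fixed to the bench: two aluminium rails with a slot between them. Origin: centre of its underside; x along the slot, z up. The slot is 20 mm wide, 92 mm long between black end blocks, and 30 mm deep; its floor is 8 mm above the bench.
- rack_slot (a point): Middle of the slot's floor, 8 mm above the bench. A disc standing on edge there has its centre 40 mm above this point; it may lean against a rail.
- tape: Bystander: yellow and black tape measure 70 x 36 x 62 mm. Origin: centre of its underside.
- glue: Bystander: white glue bottle 56 mm across, 140 mm tall. Origin: centre of its underside.
- driver: Bystander: screwdriver with blue handle lying on the bench.
Mind the look-alikes: they are no part of the job. Of the things like the insert, leave any that is purple, turquoise or white; of the rest the smaller one is meant.

How it is judged:
On the way, in this order (a step that is already met when the one before it is completed fails the run):
1. the insert is tipped (over 35 degrees) in its pocket and stays so untouched by the fingers (angle between insert's own z axis and vertical above 0.61 rad and horizontal distance between insert_center and pocket below 0.03 m and height (world z) of insert_center below 0.07 m and contact force between the fingers and insert below 0.2 N and linear speed of insert below 0.05 m/s), for 0.2 s.
2. the insert is lifted clear of the board (height (world z) of insert_center above 0.09 m), for 0.1 s.
At the end, for the whole second after the job is handed in: the insert stands on edge in the rack's slot (within 25 degrees of upright and 28 degrees of the slot's line, centre within 18 mm of the slot's middle and 32 to 46 mm above its floor), at rest, released; tape measure, glue bottle and screwdriver within 30 mm of their starts (horizontal distance between insert_center and rack_slot below 0.018 m and height (world z) of insert_center between 0.04 and 0.054 m and angle between insert's own z axis and vertical between 1.13 and 2.01 rad and angle between the z axis of insert and the y axis of rack, either way round below 0.5 rad and contact force between the fingers and insert below 0.1 N and linear speed of insert below 0.02 m/s and distance of each of tape, glue, driver from where it was at the start of the episode below 0.03 m); the robot touches nothing.
It fails at once if a bystander (tape measure, glue bottle, screwdriver) is moved by more than 30 mm (distance of any of tape, glue, driver from where it was at the start of the episode above 0.03 m).
It also fails if it takes over 61 s, if anything falls off the work surface, if the arm or the gripper's body presses on something with over 40 N, if the wrist force passes 120 N, or if a joint passes its speed limit or range.

ROBOT

A 6-joint arm with a two-finger parallel gripper is mounted at the origin on the work surface. World frame = base frame: x ahead of the robot, y to its left, z up, the work surface at z = 0. Lengths are in m, angles in rad, forces in N, time in s.
With the tool pointing down it reaches from about 0.275 to 0.85 m from the base axis. Payload 5.2 kg.
Tool frame: the origin (TCP) lies on the centre line of the jaws, within the pads' length; the fingertips stand r.tip_reach ahead of it and the grasp point (between the pads) lies 2 mm behind it (r.tip_reach is the distance from the TCP to the fingertips, in m); z points along the fingers, y is the line along which they close (so a half turn about z gives the same grasp; the last joint's range is limited). The gripper opens to 85 mm and grips with 20 to 120 N. Pads are 22 mm wide; open, the fingers measure 114 mm over their backs; the gripper's body (76 mm by 85 mm) begins 54 mm behind the grasp point. The pads swing forward as they close: fully open they stand 13 mm farther back than shut.
Start: joints at [0.904, 0.259, 1.535, -0, 1.348, -0.203], TCP at [0.246, 0.492, 0.248] pointing down, gripper open.
Joint ranges: [-3.14, 3.14], [-0.91, 2.08], [0.19, 2.58], [-1.22, 4.36], [0.22, 2.71], [-3.12, 3.12]. Speed limits (rad/s): [2.57, 2.57, 3.14, 3.14, 3.14, 3.14].

INTERFACE

Orientations are given as a rotation vector (axis times angle).
In Python, from rig import read_state, camera, get_calibration, r gives the robot as it stands.
- The arm moves only by the shell command python3 -m crank 'ROWS' [OPENING]. ROWS is JSON, a list of rows, each a list of 2 entries, a list of its own where there are three numbers: the shift along the tool's x, y, z scaled (see below), then the turn, a rotation vector about the tool's x, y, z scaled (see below). A call has 1 to 12 rows; each row shifts and turns the commanded pose from where the row before left it, along the tool's axes as they then stand; what a row does not reach is not made up. The controller multiplies each number of a shift by 2 cm and each number of a turn by 5 degrees. A row lasts 1/10 s, in which the tool goes at most 50 mm and 8.59 degrees, less where a joint would pass 70% of its speed; a pose out of reach is approached as far as the arm can. A call with a number of a shift or a turn outside -1 to 1 is refused whole. A call with a gripper value outside its range is refused whole. OPENING is the closure, from 0 (fully open) to 1 (shut), set as the call begins (- or left out, the last holds). The fingers move at their own pace and stop on an object; the grip force is fixed at half the most. Time passes only in rows, so rows that do not move let the fingers close. It gives the time, the measured TCP pose, the force, the opening and the grip force at its end, in the units of the state.
- read_state(): the state, without advancing time (a new reading comes with each control period).
- camera(name): name is "scene" or "side" or "wrist"; returns the picture (420x560x3 uint8, red, green, blue); there is no depth.
- get_calibration(name): a dict with "K" (3x3 intrinsics, pixels), "cam_to_world" (4x4, takes a point from camera to world coordinates); the wrist camera has in their place "mount" (4x4, takes a point from camera to tool coordinates, whose origin is the TCP and whose axes are the flange's). Camera axes: x right, y down, z forward; pixel columns grow to the right and rows downward; lengths in m; the calibration is good to about 2 mm. The wrist camera is an equidistant fisheye: a pixel r from the principal point sees the ray r / f radians off the axis. A picture is of the moment at which its call begins: read the wrist's pose just before it. get_calibration takes no time and is no camera call.
- r.close_job(): hands the job in; it is judged then, once.
The state is a dict: "time_s": time; "joint_pos": joint angles; "joint_velocities": joint speeds; "effort": joint torques, N m; "tcp_pos": TCP position; "tcp_rot": TCP orientation; "wrist_force": force on the tool from outside, world axes, zero at the start; "moment": the same for the moment, N m; "grip_width": opening from 0.0 (shut) to 1.0 (fully open); "grasp_force": force on a finger pad.
Only numpy, scipy, OpenCV 4.12 (cv2) and the standard library are available. Lean on these libraries where they do the work, as an engineer would, in place of code of your own. Each camera call takes 0.05 s, during which the arm holds its last target. There are 200 camera calls.

## Working session

There is one attempt and no reset: what is moved stays moved. The work goes in short steps, Python scripts to look and compute and a shell command to move; the robot and the scene stay as the last step left them, time stands still between calls to the robot, and variables do not carry over. Pictures are saved under pics/ and viewed, at most 13 in all, crops included, and the job is handed in when it is done.

```bash
mkdir -p pics; ls
python3 - <<'E'
from rig import *
import cv2
for n in("scene","side"):
    im=camera(n); cv2.imwrite(f"pics/{n}0.png",im[:,:,::-1])
    c=get_calibration(n); print(n,c["K"],c["cam_to_world"])
s=read_state();print(s["time_s"],s["tcp_pos"],s["tcp_rot"],r.tip_reach, s["wrist_force"]);print(get_calibration("wrist"))
E
```

```text
pics
scene [[486.14115985   0.         269.68491312]
 [  0.         486.14115985 205.30498343]
 [  0.           0.           1.        ]] [[ 0.75230303  0.54564585 -0.36920286  0.99949778]
 [ 0.65870206 -0.63344218  0.40603276 -0.42432955]
 [-0.01231858 -0.54865436 -0.83595852  0.97649041]
 [ 0.          0.          0.          1.        ]]
side [[439.11823853   0.         282.89520301]
 [  0.         439.11823853 212.28419695]
 [  0.           0.           1.        ]] [[ 0.77369759 -0.32712747  0.54256765  0.12817272]
 [-0.63336918 -0.42011512  0.64988211 -0.59525906]
 [ 0.01534658 -0.84645785 -0.53223452  0.54754029]
 [ 0.          0.          0.          1.        ]]
0.1 [0.24574104 0.49154808 0.24754876] [-7.21889863e-01 -3.05681228e+00  2.38337545e-03] 0.017 [ 0.73510027  0.35601499 -0.90256101]
{'K': array([[325.1922621 ,   0.        , 287.88352584],
       [  0.        , 325.1922621 , 212.02451964],
       [  0.        ,   0.        ,   1.        ]]), 'mount': array([[-9.92682976e-04, -9.56890826e-01, -2.90446143e-01,
         7.33845243e-02],
       [ 9.99998956e-01, -6.44847843e-04, -1.29329641e-03,
        -7.63539794e-04],
       [ 1.05024990e-03, -2.90447124e-01,  9.56890467e-01,
        -1.25588006e-01],
       [ 0.00000000e+00,  0.00000000e+00,  0.00000000e+00,
         1.00000000e+00]])}
```

View pics/scene0.png

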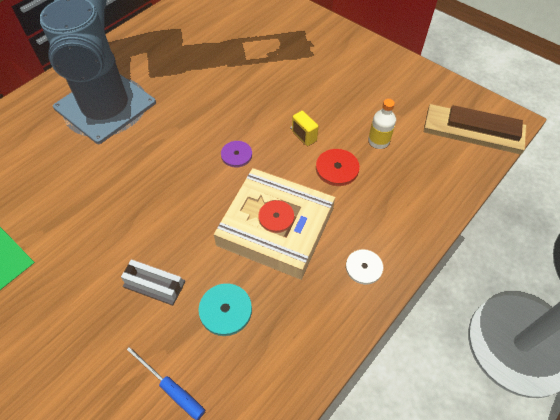

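View pics/side0.png

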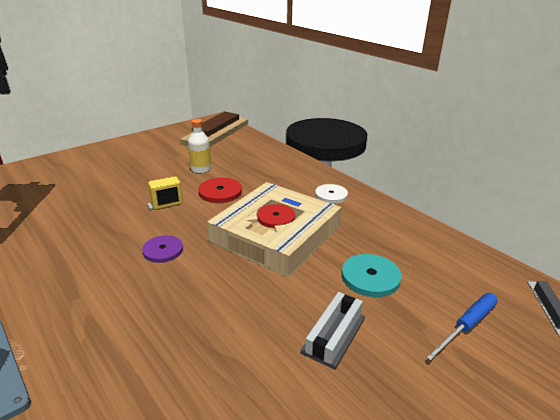

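The scene has two red discs, at scene px (276,215) in the board's pocket and (338,166), larger, on the bench. Purple (237,153), turquoise (225,308) and white (365,266) are excluded. The one meant is the smaller, in the pocket beside the blue bar (301,225). I'll confirm it in a crop, with the rack (152,282) below it.

Run:
```python
import cv2,numpy as np
s=cv2.imread("pics/scene0.png")
a=cv2.resize(s[160:280,205:365],None,fx=5,fy=5,interpolation=cv2.INTER_CUBIC)
cv2.imwrite("pics/c1.png",a)
d=cv2.imread("pics/side0.png")
b=cv2.resize(s[250:310,110:200],None,fx=4.4,fy=4.4,interpolation=cv2.INTER_CUBIC)  # 396x264
b2=cv2.resize(d[285:367,290:380],None,fx=4.4,fy=4.4,interpolation=cv2.INTER_CUBIC)
h=max(b.shape[0],b2.shape[0]);o=np.zeros((h,b.shape[1]+b2.shape[1],3),np.uint8);o[:b.shape[0],:b.shape[1]]=b;o[:b2.shape[0],b.shape[1]:]=b2
cv2.imwrite("pics/c2.png",o);print(b.shape,o.shape)
```

```text
(264, 396, 3) (361, 792, 3)
```

View pics/c1.png

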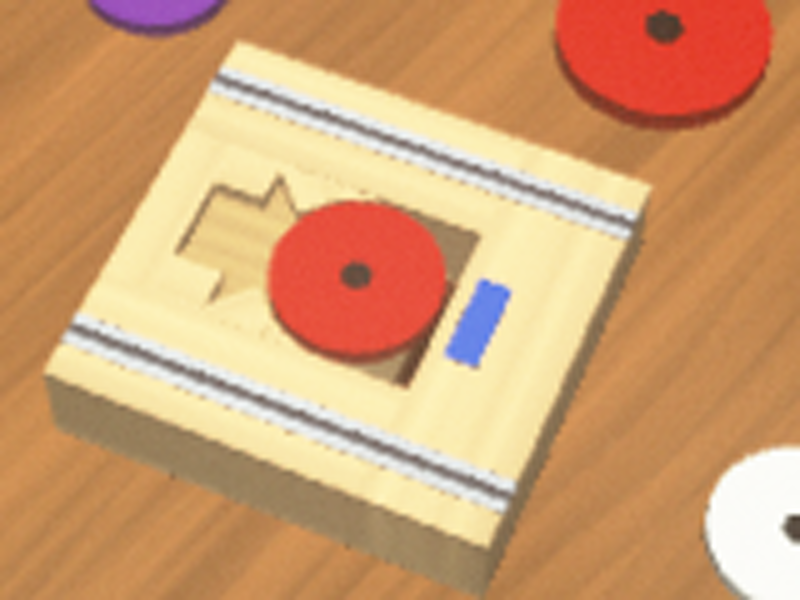

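View pics/c2.png

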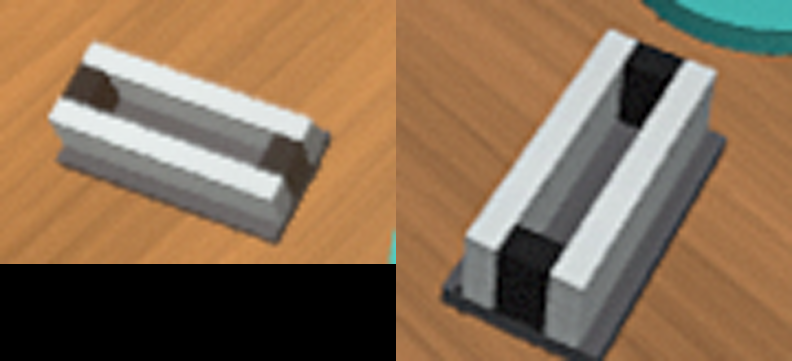

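The crop confirms it: the pocket disc (smaller, spot at crop (356,275)) lies beside the blue bar at (478,323). The board's top corners are at (237,41), (650,186), (490,546) and (45,374). The rack rail corners are readable in both views.

```bash
cat > h.py <<'E'
import numpy as np, cv2
from rig import *
from scipy.optimize import least_squares
from scipy.spatial.transform import Rotation as R
def onplane(n,px,z):
    c=get_calibration(n);T=c["cam_to_world"];px=np.atleast_2d(px).astype(float)
    d=(T[:3,:3]@np.linalg.inv(c["K"])@np.c_[px,np.ones(len(px))].T).T
    return T[:3,3]+d*((z-T[2,3])/d[:,2])[:,None]
E
python3 - <<'E'
from h import *
f=lambda p,s,o:(np.array(p)+.5)/s-.5+np.array(o)
b=onplane("scene",f([[237,41],[650,186],[490,546],[45,374],[356,275],[478,323],[481,235],[406,386],[494,280],[462,366]],5,(205,160)),.052)
print("board\n",b[:,:2].round(4))
q=b[:4,:2];print(q.mean(0),[np.linalg.norm(q[i]-q[i-1]).round(4) for i in range(4)])
dx=(q[1]-q[0]+q[2]-q[3]);print("yaw",np.degrees(np.arctan2(*dx[::-1])))
dy=(q[0]-q[3]+q[1]-q[2]);print("yaw via y",np.degrees(np.arctan2(*dy[::-1]))-90)
for n,p in(("scene",f([[93,43],[325,122],[275,200],[48,118]],4.4,(110,250))),("side",f([[214,30],[71,235],[187,290],[320,72]],4.4,(290,285)))):
    w=onplane(n,p,.038)[:,:2];print(n,w.round(4).tolist(),w.mean(0),[np.linalg.norm(w[i]-w[i-1]).round(4) for i in range(4)])
    d=w[1]-w[0]+w[2]-w[3];print(np.degrees(np.arctan2(d[1],d[0])))
# bar / insert in side
im=cv2.imread("pics/side0.png").astype(int);B,G,Rr=im[...,0],im[...,1],im[...,2]
m=((Rr>150)&(G<90)&(B<90)).astype(np.uint8);k=cv2.connectedComponentsWithStats(m)
for st,ce in zip(k[2][1:],k[3][1:]):
    if st[4]>100: print(st,onplane("side",ce,.052))
im=cv2.imread("pics/scene0.png").astype(int);B,G,Rr=im[...,0],im[...,1],im[...,2]
m=((Rr>150)&(G<90)&(B<90)).astype(np.uint8);k=cv2.connectedComponentsWithStats(m)
for st,ce in zip(k[2][1:],k[3][1:]):
    if st[4]>100: print(st,onplane("scene",ce,.052))
E
```

```text
board
 [[ 0.4882  0.0779]
 [ 0.6888  0.1396]
 [ 0.7481 -0.0499]
 [ 0.5483 -0.113 ]
 [ 0.6181  0.0149]
 [ 0.6754  0.0312]
 [ 0.647   0.0681]
 [ 0.672  -0.0142]
 [ 0.6666  0.0533]
 [ 0.684   0.0095]]
[0.61835228 0.01366162] [np.float64(0.2001), np.float64(0.2098), np.float64(0.1986), np.float64(0.2096)]
yaw 17.294498178252315
yaw via y 17.428279147342522
scene [[0.4496, -0.2696], [0.5669, -0.224], [0.5784, -0.2668], [0.4645, -0.3099]] [ 0.51485403 -0.26757859] [np.float64(0.043), np.float64(0.1259), np.float64(0.0444), np.float64(0.1218)]
20.981824992251703
side [[0.5618, -0.2264], [0.4503, -0.2682], [0.4647, -0.3097], [0.5766, -0.2676]] [ 0.51334466 -0.26798596] [np.float64(0.0438), np.float64(0.1191), np.float64(0.0439), np.float64(0.1196)]
-159.40996665791894
[198 178  44  21 696] [[0.58504971 0.18291965 0.052     ]]
[257 204  38  21 585] [[0.61751613 0.01479405 0.052     ]]
[ 316  149   43   34 1132] [[0.639271   0.21619798 0.052     ]]
[260 201  34  31 815] [[0.62035852 0.01329446 0.052     ]]
```

```bash
cat >> h.py <<'E'
BC=np.array([.618,.0142]);BY=17.35;RC=np.array([.514,-.2678]);RY=20.7
bx=np.array([np.cos(np.radians(BY)),np.sin(np.radians(BY))]);by=np.array([-bx[1],bx[0]])
def rot(yaw,tilt=0):  # tool down, tool x at yaw deg, then turned about tool x
    return R.from_euler('z',yaw,degrees=True)*R.from_euler('x',180+tilt,degrees=True)
def need(p,rt):
    s=read_state();c=R.from_rotvec(s["tcp_rot"])
    print("t",round(s["time_s"],2),"at",s["tcp_pos"].round(4),"F",s["wrist_force"].round(1),"w",round(s["grip_width"],3),"g",s["grasp_force"])
    print("turn units",(np.degrees((c.inv()*rt).as_rotvec())/5).round(2),"then shift units",(rt.inv().apply(np.array(p)-s["tcp_pos"])/.02).round(2), "| shift before turn",(c.inv().apply(np.array(p)-s["tcp_pos"])/.02).round(2))
E
python3 - <<'E'
from h import *
p=BC+.029*bx;print(p)
need([*p,.12],rot(BY+180))
E
```

```text
[0.64568053 0.02284803]
t 0.1 at [0.2457 0.4915 0.2475] F [ 0.7  0.4 -0.9] w 0.998 g 0.0
turn units [-0.02 -0.01 -8.78] then shift units [-12.1  -28.33   6.38] | shift before turn [-28.37 -12.     6.39]
```

```bash
python3 -m crank '[[[0,0,0],[0,0,-0.98]],[[0,0,0],[0,0,-0.98]],[[0,0,0],[0,0,-0.98]],[[0,0,0],[0,0,-0.98]],[[0,0,0],[0,0,-0.98]],[[0,0,0],[0,0,-0.98]],[[0,0,0],[0,0,-0.98]],[[0,0,0],[0,0,-0.98]],[[0,0,0],[0,0,-0.94]]]' 1
python3 -m crank '[[[-0.42,-0.98,0],[0,0,0]],[[-0.42,-0.98,0],[0,0,0]],[[-0.42,-0.98,0],[0,0,0]],[[-0.42,-0.98,0],[0,0,0]],[[-0.42,-0.98,0],[0,0,0]],[[-0.42,-0.98,0],[0,0,0]],[[-0.42,-0.98,0],[0,0,0]],[[-0.42,-0.98,0],[0,0,0]],[[-0.42,-0.98,0],[0,0,0]],[[-0.42,-0.98,0],[0,0,0]],[[-0.42,-0.98,0],[0,0,0]],[[-0.42,-0.98,0],[0,0,0]]]'
python3 -m crank '[[[-0.42,-0.98,0],[0,0,0]],[[-0.42,-0.98,0],[0,0,0]],[[-0.42,-0.98,0],[0,0,0]],[[-0.42,-0.98,0],[0,0,0]],[[-0.42,-0.98,0],[0,0,0]],[[-0.42,-0.98,0],[0,0,0]],[[-0.42,-0.98,0],[0,0,0]],[[-0.42,-0.98,0],[0,0,0]],[[-0.42,-0.98,0],[0,0,0]],[[-0.42,-0.98,0],[0,0,0]],[[-0.42,-0.98,0],[0,0,0]],[[-0.42,-0.98,0],[0,0,0]]]'
python3 - <<'E'
from h import *
need([*(BC+.029*bx),.12],rot(BY+180))
E
```

```text
time_s: 1.0
tcp_pos: [0.2458, 0.4917, 0.2478]
tcp_rot: [0.478, -3.104, 0.001]
wrist_force: [0.3, -0.3, 0.2]
grip_width: 0.004
grasp_force: 0.0
time_s: 2.2
tcp_pos: [0.4125, 0.2966, 0.2479]
tcp_rot: [0.473, -3.105, 0.0]
wrist_force: [0.2, 0.3, -0.1]
grip_width: 0.001
grasp_force: 0.0
time_s: 3.4
tcp_pos: [0.5792, 0.102, 0.248]
tcp_rot: [0.473, -3.105, -0.0]
wrist_force: [-0.4, 0.3, -0.2]
grip_width: -0.001
grasp_force: 0.0
t 3.4 at [0.5792 0.102  0.248 ] F [-0.4  0.3 -0.2] w -0.001 g 0.0
turn units [ 0.   -0.01 -0.  ] then shift units [-1.99 -4.77  6.4 ] | shift before turn [-2.   -4.77  6.4 ]
```

```bash
python3 -m crank '[[[-0.4,-0.95,0.9],[0,0,0]],[[-0.4,-0.95,0.9],[0,0,0]],[[-0.4,-0.95,0.9],[0,0,0]],[[-0.4,-0.95,0.9],[0,0,0]],[[-0.4,-0.97,0.9],[0,0,0]],[[0,0,0.9],[0,0,0]],[[0,0,0.9],[0,0,0]],[[0,0,0.1],[0,0,0]],[[0,0,0],[0,0,0]]]'
python3 - <<'E'
from h import *
need([*(BC+.029*bx),.053],rot(BY+180))
s=read_state();im=camera("wrist");c=get_calibration("wrist");K=c["K"];M=c["mount"]
for off,z in(([0,0],.052),([.029,0],.052),([.045+.009,0],.052),([.0445,.044],.052),([.0445,-.044],.052)):
    w=np.array([*(BC+off[0]*bx+off[1]*by),z])
    t=R.from_rotvec(s["tcp_rot"]).inv().apply(w-s["tcp_pos"]);q=M[:3,:3].T@(t-M[:3,3])
    th=np.arctan2(np.hypot(*q[:2]),q[2]);u=K[:2,2]+K[0,0]*th*q[:2]/np.hypot(*q[:2]);print(u.round(1))
    cv2.circle(im,tuple(int(v) for v in u.round()),3,(0,255,0),1)
cv2.imwrite("pics/w1.png",im[:,:,::-1])
E
```

```text
time_s: 4.3
tcp_pos: [0.645, 0.0235, 0.1198]
tcp_rot: [0.473, -3.104, -0.001]
wrist_force: [0.5, 0.4, 1.0]
grip_width: -0.0
grasp_force: 0.0
t 4.3 at [0.645  0.0235 0.1198] F [0.5 0.4 1. ] w -0.0 g 0.0
turn units [ 0.01 -0.01 -0.01] then shift units [-0.02 -0.04  3.34] | shift before turn [-0.03 -0.04  3.34]
[288.4 191.7]
[288.5 236.1]
[288.5 271.1]
[354.9 257.5]
[222.1 257.7]
```

View pics/w1.png

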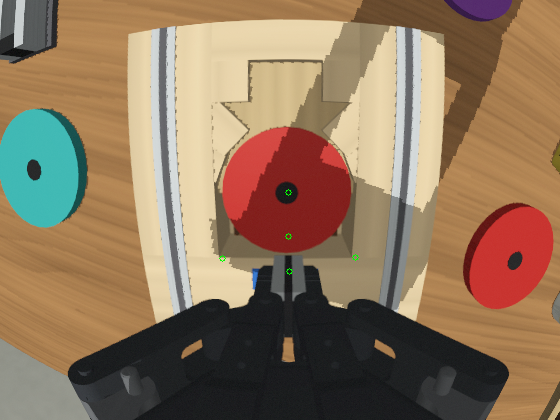

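Wrist view: the red disc's spot at (287,192) matches the prediction (288,192), and the pocket corners at (222,258) and (355,258) match too. I'll press.

```bash
python3 -m crank '[[[0,0,0.8],[0,0,0]],[[0,0,0.8],[0,0,0]],[[0,0,0.6],[0,0,0]],[[0,0,0.2],[0,0,0]],[[0,0,0.2],[0,0,0]],[[0,0,0.2],[0,0,0]],[[0,0,0.2],[0,0,0]],[[0,0,0.2],[0,0,0]],[[0,0,0.14],[0,0,0]],[[0,0,0],[0,0,0]],[[0,0,0],[0,0,0]]]'
python3 -m crank '[[[0.1,0,0],[0,0,0]],[[0.1,0,0],[0,0,0]],[[0.1,0,0],[0,0,0]],[[0,0,0],[0,0,0]],[[0,0,0],[0,0,0]]]'
```

```text
time_s: 5.45
tcp_pos: [0.6457, 0.0237, 0.0538]
tcp_rot: [-0.473, 3.105, -0.0]
wrist_force: [1.8, 0.8, -0.0]
grip_width: -0.003
grasp_force: 0.8
time_s: 5.95
tcp_pos: [0.6419, 0.0222, 0.0544]
tcp_rot: [-0.472, 3.1, -0.001]
wrist_force: [6.9, 2.4, -1.0]
grip_width: -0.002
grasp_force: 3.2
```

```bash
python3 -m crank '[[[0.1,0,0],[0,0,0]],[[0,0,0],[0,0,0]],[[0,0,0],[0,0,0]]]'
python3 - <<'E'
from h import *
cv2.imwrite("pics/s2.png",cv2.resize(camera("side")[160:280,200:360],None,fx=3,fy=3)[:,:,::-1])
E
python3 -m crank '[[[-0.15,0,0],[0,0,0]],[[-0.15,0,0],[0,0,0]],[[-0.15,0,0],[0,0,0]],[[-0.1,0,0],[0,0,0]],[[0,0,0],[0,0,0]],[[0,0,0],[0,0,0]]]'
python3 - <<'E'
from h import *
cv2.imwrite("pics/s3.png",np.hstack([cv2.imread("pics/s2.png")[60:],cv2.resize(camera("side")[160:280,200:360],None,fx=3,fy=3)[60:,:,::-1]])[:,60:860])
E
```

```text
time_s: 6.25
tcp_pos: [0.6417, 0.0221, 0.0551]
tcp_rot: [-0.471, 3.096, -0.001]
wrist_force: [11.0, 5.2, -1.0]
grip_width: 0.002
grasp_force: 5.0
time_s: 6.9
tcp_pos: [0.6477, 0.0246, 0.0533]
tcp_rot: [0.473, -3.105, -0.0]
wrist_force: [-0.1, 0.1, -0.2]
grip_width: -0.0
grasp_force: 0.0
```

View pics/s3.png

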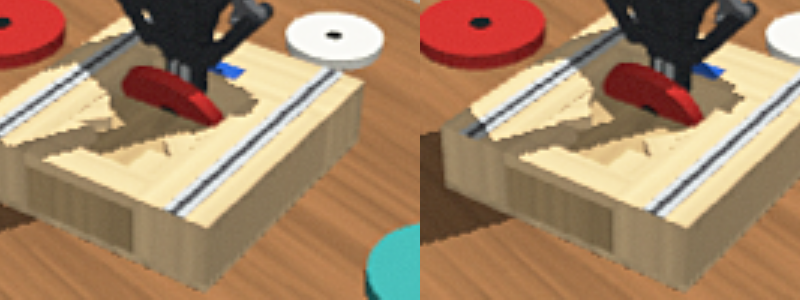

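The disc is tipped, its raised edge at the middle of the crop. It stays put after backing off, with no finger force. Now I'll rise and look with the wrist camera.

```bash
python3 -m crank '[[[0,0,-0.3],[0,0,0]],[[0,0,-0.3],[0,0,0]],[[0,0,-0.4],[0,0,0]],[[0,0,-0.8],[0,0,0]],[[0,0,-1],[0,0,0]],[[0,0,-1],[0,0,0]],[[0,0,-1],[0,0,0]],[[0,0,-1],[0,0,0]],[[0,0,-1],[0,0,0]],[[0,0,0],[0,0,0]]]' 0
python3 - <<'E'
from h import *
a=camera("side")[150:270,200:360];b=camera("scene")[160:280,205:365]
cv2.imwrite("pics/s4.png",np.hstack([cv2.resize(x,None,fx=2.5*2-0,fy=5,interpolation=cv2.INTER_CUBIC)[:,:,::-1][50:550,200:600] for x in(a,b)]))
E
```

```text
time_s: 7.95
tcp_pos: [0.6499, 0.0244, 0.1938]
tcp_rot: [-0.472, 3.099, -0.003]
wrist_force: [0.1, -0.5, 0.0]
grip_width: 1.0
grasp_force: 0.0
```

View pics/s4.png

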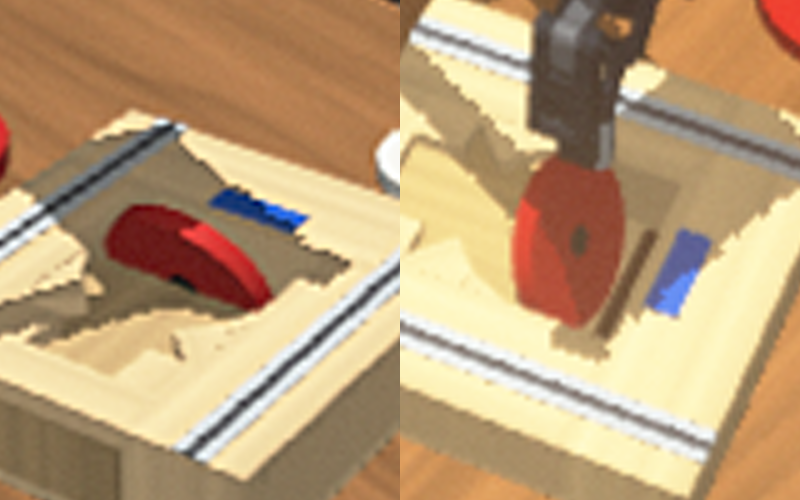

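Run:
```python
from h import *
def proj(n,w):
    c=get_calibration(n);T=np.linalg.inv(c["cam_to_world"]);q=w@T[:3,:3].T+T[:3,3];q=q@c["K"].T;return q[:,:2]/q[:,2:]
masks={}
for n,(x0,y0,x1,y1) in {"scene":(235,180,330,260),"side":(235,180,310,255)}.items():
    im=camera(n).astype(int);m=((im[...,0]>1.9*im[...,1])&(im[...,0]>1.9*im[...,2])&(im[...,0]>60)).astype(np.uint8);k=np.zeros_like(m);k[y0:y1,x0:x1]=m[y0:y1,x0:x1];masks[n]=k;ys,xs=np.nonzero(k);print(n,len(xs),xs.min(),xs.max(),ys.min(),ys.max())
a=np.linspace(0,2*np.pi,90)
def disc(cx,cz,ph):
    ph=np.radians(ph);d=np.array([np.cos(ph),-np.sin(ph)]);nn=np.array([np.sin(ph),np.cos(ph)]);out=[]
    for h in(0,.01):
        x=cx+.04*np.cos(a)*d[0]+h*nn[0];z=cz+.04*np.cos(a)*d[1]+h*nn[1];y=.04*np.sin(a)
        out.append(np.c_[BC+x[:,None]*bx+y[:,None]*by,z])
    return np.vstack(out)
S=[]
for ph in range(46,80,2):
  for cx in np.arange(-.006,.014,.002):
    for cz in np.arange(.034,.052,.002):
      D=disc(cx,cz,ph);sc=0
      # scene: IoU ; side: only extremes visible -> above-board rows
      for n in masks:
        W=D if n=="scene" else D[D[:,2]>.052]
        if len(W)<6: sc-=9;continue
        k=np.zeros_like(masks[n]);cv2.fillConvexPoly(k,cv2.convexHull(proj(n,W).round().astype(np.int32)),1)
        sc+=(k&masks[n]).sum()/(k|masks[n]).sum()
      S.append((sc,ph,cx,cz))
S.sort(reverse=True);print(np.round(S[:8],3))
D=disc(.0029,.0422,64.7);print([(n,proj(n,D).min(0),proj(n,D).max(0)) for n in masks])
print(onplane("scene",[[280.6,217.6]],.0465)[:, :2]-BC, "pred",.0119*bx)
```

```text
scene 498 268 329 180 234
side 488 235 294 180 221Traceback (most recent call last):
  File "<stdin>", line 23, in <module>
  File "<stdin>", line 3, in proj
ValueError: time passes only in moves, steps and waits
```

```bash
cat > fit.py <<'E'
from h import *
C={n:get_calibration(n) for n in("scene","side")}
def proj(n,w):
    c=C[n];T=np.linalg.inv(c["cam_to_world"]);q=w@T[:3,:3].T+T[:3,3];q=q@c["K"].T;return q[:,:2]/q[:,2:]
masks={}
for n,ce in {"scene":(277,220),"side":(268,207)}.items():
    im=camera(n).astype(int);m=((im[...,0]>1.9*im[...,1])&(im[...,0]>1.9*im[...,2])&(im[...,0]>60)).astype(np.uint8)
    _,l,st,cc=cv2.connectedComponentsWithStats(m);i=1+np.argmin(np.hypot(*(cc[1:]-ce).T)+100*(st[1:,4]<100));masks[n]=(l==i).astype(np.uint8);print(n,st[i])
a=np.linspace(0,2*np.pi,90)
def disc(cx,cz,ph):
    ph=np.radians(ph);d=np.array([np.cos(ph),-np.sin(ph)]);nn=np.array([np.sin(ph),np.cos(ph)]);out=[]
    for h in(0,.01):
        x=cx+.04*np.cos(a)*d[0]+h*nn[0];z=cz+.04*np.cos(a)*d[1]+h*nn[1];y=.04*np.sin(a)
        out.append(np.c_[BC+x[:,None]*bx+y[:,None]*by,z])
    return np.vstack(out)
S=[]
for ph in range(46,80,2):
  for cx in np.arange(-.006,.014,.002):
    for cz in np.arange(.034,.052,.002):
      D=disc(cx,cz,ph);sc=0
      for n in masks:
        W=D if n=="scene" else D[D[:,2]>.052]
        if len(W)<6: sc-=9;continue
        k=np.zeros_like(masks[n]);cv2.fillConvexPoly(k,cv2.convexHull(proj(n,W).round().astype(np.int32)),1)
        sc+=(k&masks[n]).sum()/(k|masks[n]).sum()
      S.append((sc,ph,cx,cz))
S.sort(reverse=True);print(np.round(S[:8],3))
D=disc(.0029,.0422,64.7);print([(n,proj(n,D).min(0).round(),proj(n,D).max(0).round()) for n in masks])
print(onplane("scene",[[280.6,217.6]],.0465)[:, :2]-BC, "pred",.0119*bx)
E
python3 fit.py
```

```text
scene [268 202  21  33 485]
side [261 201  34  21 384]
[[1.603e+00 7.200e+01 0.000e+00 4.000e-02]
 [1.596e+00 7.400e+01 0.000e+00 4.000e-02]
 [1.572e+00 7.000e+01 2.000e-03 4.000e-02]
 [1.571e+00 7.400e+01 0.000e+00 3.800e-02]
 [1.571e+00 7.200e+01 2.000e-03 4.000e-02]
 [1.564e+00 6.800e+01 0.000e+00 4.200e-02]
 [1.561e+00 7.600e+01 0.000e+00 4.000e-02]
 [1.561e+00 7.000e+01 0.000e+00 4.000e-02]]
[('scene', array([267., 200.]), array([290., 236.])), ('side', array([261., 201.]), array([295., 229.]))]
[[0.01117826 0.00430883]] pred [0.01135856 0.00354867]
```

The geometric model (disc resting on the shelf edge, its lower rim against the step) gives a tilt of about 65°. It matches the spot and the outlines in both views. Now I'll turn to grip along the disc.

```bash
python3 -m crank '[[[0,0,0],[0,0,1]],[[0,0,0],[0,0,1]],[[0,0,0],[0,0,1]],[[0,0,0],[0,0,1]],[[0,0,0],[0,0,1]],[[0,0,0],[0,0,1]],[[0,0,0],[0,0,1]],[[0,0,0],[0,0,1]],[[0,0,0],[0,0,1]],[[0,0,0],[0,0,1]],[[0,0,0],[0,0,1]],[[0,0,0],[0,0,1]]]' 0.35
python3 -m crank '[[[0,0,0],[0,0,1]],[[0,0,0],[0,0,1]],[[0,0,0],[0,0,1]],[[0,0,0],[0,0,1]],[[0,0,0],[0,0,1]],[[0,0,0],[0,0,1]],[[0,0,0],[-1,0,0]],[[0,0,0],[-1,0,0]],[[0,0,0],[-1,0,0]],[[0,0,0],[-1,0,0]],[[0,0,0],[-1,0,0]],[[0,0,0],[0,0,0]]]'
cat > n.py <<'E'
from h import *
for back in (.06,0):
    g=np.array([-.0084-.427*back,.0778+.904*back]);need([*(BC+g[0]*bx),g[1]],rot(BY+90,-25.3))
E
python3 n.py; python3 -c "
from h import *;print(read_state()['joint_pos'])"
```

```text
time_s: 9.45
tcp_pos: [0.6476, 0.0247, 0.1883]
tcp_rot: [-1.148, -2.922, 0.001]
wrist_force: [0.1, 0.1, 0.3]
grip_width: 0.649
grasp_force: 0.0
time_s: 10.65
tcp_pos: [0.6449, 0.0246, 0.1871]
tcp_rot: [1.687, 2.289, 0.506]
wrist_force: [0.4, 0.3, -0.3]
grip_width: 0.652
grasp_force: 0.0
t 10.65 at [0.6449 0.0246 0.1871] F [ 0.4  0.3 -0.3] w 0.652 g 0.0
turn units [-0.1  -0.02 -0.03] then shift units [-0.1  -4.02  1.15] | shift before turn [-0.11 -4.01  1.18]
t 10.65 at [0.6449 0.0246 0.1871] F [ 0.4  0.3 -0.3] w 0.652 g 0.0
turn units [-0.1  -0.02 -0.03] then shift units [-0.1  -4.02  4.15] | shift before turn [-0.12 -3.98  4.18]
[-0.25428816  0.27192054  1.75941616  0.32823325  0.76499176 -0.75293558]
```

```bash
python3 -m crank '[[[-0.02,-0.8,0],[-0.1,0,0]],[[-0.02,-0.8,0],[0,0,0]],[[-0.02,-0.8,0],[0,0,0]],[[-0.02,-0.8,0.4],[0,0,0]],[[-0.02,-0.8,0.5],[0,0,0]],[[0,0,0.2],[0,0,0]],[[0,0,0],[0,0,0]]]'
python3 n.py
python3 - <<'E'
from h import *
cv2.imwrite("pics/w2.png",np.hstack([camera("side")[100:300,180:380],camera("wrist")[120:320,190:390],])[:,:,::-1].repeat(2,0).repeat(2,1))
E
```

```text
time_s: 11.35
tcp_pos: [0.5893, 0.0041, 0.1349]
tcp_rot: [1.68, 2.283, 0.516]
wrist_force: [-0.1, 0.7, 0.2]
grip_width: 0.652
grasp_force: 0.0
t 11.35 at [0.5893 0.0041 0.1349] F [-0.1  0.7  0.2] w 0.652 g 0.0
turn units [ 0.02 -0.01 -0.01] then shift units [ 0.06 -0.23  0.05] | shift before turn [ 0.06 -0.23  0.05]
t 11.35 at [0.5893 0.0041 0.1349] F [-0.1  0.7  0.2] w 0.652 g 0.0
turn units [ 0.02 -0.01 -0.01] then shift units [ 0.06 -0.23  3.05] | shift before turn [ 0.05 -0.23  3.05]
```

View pics/w2.png

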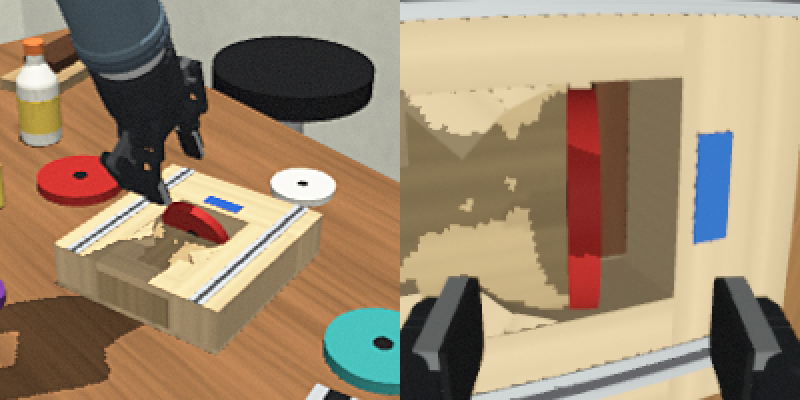

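The disc is seen edge-on at (585,200), between the fingers (450 and 745) and parallel to the pads. Advance and grip.

```bash
python3 -m crank '[[[0.03,-0.11,0.5],[0,0,0]],[[0.03,-0.12,0.6],[0,0,0]],[[0,0,0.6],[0,0,0]],[[0,0,0.5],[0,0,0]],[[0,0,0.4],[0,0,0]],[[0,0,0.4],[0,0,0]],[[0,0,0],[0,0,0]]]'
python3 -m crank '[[[0,0,0],[0,0,0]],[[0,0,0],[0,0,0]],[[0,0,0],[0,0,0]],[[0,0,0],[0,0,0]],[[0,0,0],[0,0,0]],[[0,0,0],[0,0,0]]]' 1
python3 n.py
```

```text
time_s: 12.15
tcp_pos: [0.6088, 0.0119, 0.0779]
tcp_rot: [1.68, 2.283, 0.516]
wrist_force: [-0.5, -0.4, 0.0]
grip_width: 0.649
grasp_force: 0.0
time_s: 12.75
tcp_pos: [0.6092, 0.0115, 0.0796]
tcp_rot: [1.678, 2.281, 0.517]
wrist_force: [-1.0, -0.2, 1.6]
grip_width: 0.098
grasp_force: 63.1
t 12.75 at [0.6092 0.0115 0.0796] F [-1.  -0.2  1.6] w 0.098 g 63.10723543167114
turn units [ 0.05  0.01 -0.  ] then shift units [-0.  -0.  -2.9] | shift before turn [-0.    0.01 -2.9 ]
t 12.75 at [0.6092 0.0115 0.0796] F [-1.  -0.2  1.6] w 0.098 g 63.10723543167114
turn units [ 0.05  0.01 -0.  ] then shift units [-0.  -0.   0.1] | shift before turn [-0.  -0.   0.1]
```

```bash
python3 -m crank '[[[0,0,-0.3],[0,0,0]],[[0,0,-0.6],[0,0,0]],[[0,0,-0.8],[0,0,0]],[[0,0,-0.8],[0,0,0]],[[0,0,-0.8],[0,0,0]],[[0,0,-0.8],[0,0,0]],[[0,0,-0.8],[0,0,0]],[[0,0,-0.8],[0,0,0]],[[0,0,-0.8],[0,0,0]],[[0,0,0],[0,0,0]]]'
python3 -m crank '[[[0,0,0],[1,0,0]],[[0,0,0],[1,0,0]],[[0,0,0],[1,0,0]],[[0,0,0],[1,0,0]],[[0,0,0],[1,0,0]],[[0,0,0],[0.06,0,0]],[[0,0,0],[0,0,1]],[[0,0,0],[0,0,1]],[[0,0,0],[0,0,1]],[[0,0,0],[0,0,1]],[[0,0,0],[0,0,1]],[[0,0,0],[0,0,1]]]'
python3 -m crank '[[[0,0,0],[0,0,1]],[[0,0,0],[0,0,1]],[[0,0,0],[0,0,1]],[[0,0,0],[0,0,1]],[[0,0,0],[0,0,1]],[[0,0,0],[0,0,1]],[[0,0,0],[0,0,1]],[[0,0,0],[0,0,1]],[[0,0,0],[0,0,1]],[[0,0,0],[0,0,1]],[[0,0,0],[0,0,1]],[[0,0,0],[0,0,0]]]'
python3 - <<'E'
from h import *
need([*RC,.16],rot(RY))
E
```

```text
time_s: 13.75
tcp_pos: [0.5554, -0.0055, 0.1989]
tcp_rot: [1.676, 2.279, 0.516]
wrist_force: [0.3, 0.2, -1.6]
grip_width: 0.1
grasp_force: 62.8
time_s: 14.95
tcp_pos: [0.5547, -0.005, 0.1959]
tcp_rot: [2.456, 1.958, 0.007]
wrist_force: [0.3, 0.2, -1.2]
grip_width: 0.099
grasp_force: 62.6
time_s: 16.15
tcp_pos: [0.5548, -0.005, 0.196]
tcp_rot: [-3.081, -0.607, -0.006]
wrist_force: [0.4, 0.2, -2.2]
grip_width: 0.097
grasp_force: 62.6
t 16.15 at [ 0.5548 -0.005   0.196 ] F [ 0.4  0.2 -2.2] w 0.097 g 62.63242721557617
turn units [-0.   -0.05  0.32] then shift units [-6.55 11.57  1.8 ] | shift before turn [-6.88 11.38  1.77]
```

```bash
python3 -m crank '[[[-0.57,0.95,0],[0,0,0.32]],[[-0.55,0.97,0],[0,0,0]],[[-0.55,0.97,0],[0,0,0]],[[-0.55,0.97,0],[0,0,0]],[[-0.55,0.97,0],[0,0,0]],[[-0.55,0.97,0],[0,0,0]],[[-0.55,0.97,0],[0,0,0]],[[-0.55,0.97,0],[0,0,0]],[[-0.55,0.97,0],[0,0,0]],[[-0.55,0.97,0],[0,0,0]],[[-0.55,0.97,0],[0,0,0]],[[-0.5,0.92,0],[0,0,0]]]'
python3 -m crank '[[[0,0,0.6],[0,0,0]],[[0,0,0.6],[0,0,0]],[[0,0,0.6],[0,0,0]],[[0,0,0],[0,0,0]],[[0,0,0],[0,0,0]]]'
python3 - <<'E'
from h import *
need([*RC,.085],rot(RY))
cv2.imwrite("pics/w3.png",np.hstack([camera("side")[190:390,230:430],camera("scene")[170:370,50:250]])[:,:,::-1].repeat(2,0).repeat(2,1))
E
```

```text
time_s: 17.35
tcp_pos: [0.5145, -0.2688, 0.1958]
tcp_rot: [-3.089, -0.569, -0.007]
wrist_force: [1.2, -0.5, -1.2]
grip_width: 0.097
grasp_force: 62.6
time_s: 17.85
tcp_pos: [0.5152, -0.267, 0.1595]
tcp_rot: [-3.088, -0.567, -0.004]
wrist_force: [0.5, -0.7, -0.5]
grip_width: 0.099
grasp_force: 62.6
t 17.85 at [ 0.5152 -0.267   0.1595] F [ 0.5 -0.7 -0.5] w 0.099 g 62.61946678161621
turn units [-0.01 -0.03  0.02] then shift units [-0.07  0.02  3.72] | shift before turn [-0.08  0.02  3.72]
```

View pics/w3.png

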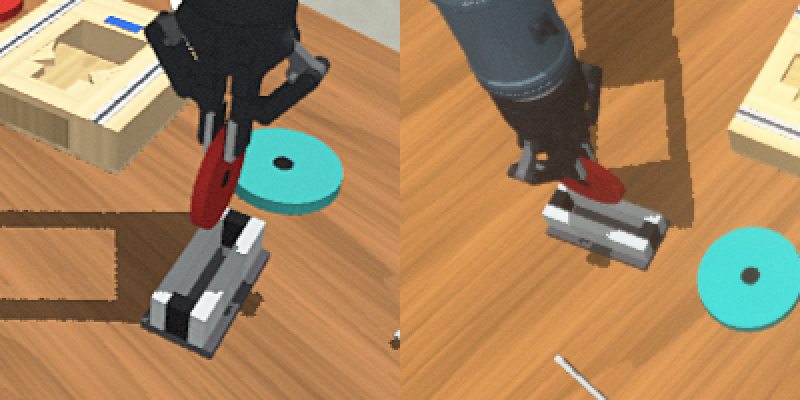

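The disc hangs edge-on above the slot, with its spot at side px (342.5,277.5). I'll check its offset from the slot's middle.

Run:
```python
from h import *
n=np.array([np.cos(np.radians(RY)),np.sin(np.radians(RY))]);m=np.array([-n[1],n[0]])
c=get_calibration("side");T=c["cam_to_world"];s=read_state();print(s["tcp_pos"])
d=T[:3,:3]@np.linalg.inv(c["K"])@np.array([342.5,277.5,1])
# face plane facing the camera, 5 mm off the tool centre line
for sg in(-1,1):
    q=s["tcp_pos"][:2]+sg*.005*m;k=((q-T[:2,3])@m)/(d[:2]@m);P=T[:3,3]+k*d
    print(sg,P.round(4),"along",((P[:2]-RC)@n).round(4),"across",((P[:2]-RC)@m).round(4))
```

```text
[ 0.51577093 -0.26765645  0.16051724]
-1 [ 0.5109 -0.2749  0.1285] along -0.0054 across -0.0055
1 [ 0.5341 -0.2554  0.1031] along 0.0232 across 0.0045
```

```bash
python3 -m crank '[[[0.1,0,0.5],[0,0,0]],[[0,0,0.5],[0,0,0]],[[0,0,0.5],[0,0,0]],[[0,0,0.4],[0,0,0]],[[0,0,0.3],[0,0,0]],[[0,0,0.2],[0,0,0]],[[0,0,0],[0,0,0]],[[0,0,0],[0,0,0]]]'
python3 - <<'E'
from h import *
need([*RC,.085],rot(RY))
cv2.imwrite("pics/w4.png",np.hstack([camera("side")[225:375,270:400],camera("scene")[200:350,90:220]])[:,:,::-1].repeat(3,0).repeat(3,1))
E
```

```text
time_s: 18.75
tcp_pos: [0.5175, -0.2674, 0.1123]
tcp_rot: [-3.09, -0.565, -0.006]
wrist_force: [0.3, 0.8, -1.3]
grip_width: 0.102
grasp_force: 62.7
t 18.75 at [ 0.5175 -0.2674  0.1123] F [ 0.3  0.8 -1.3] w 0.102 g 62.67652630805969
turn units [ 0.   -0.04  0.  ] then shift units [-0.17 -0.04  1.36] | shift before turn [-0.17 -0.04  1.36]
```

View pics/w4.png

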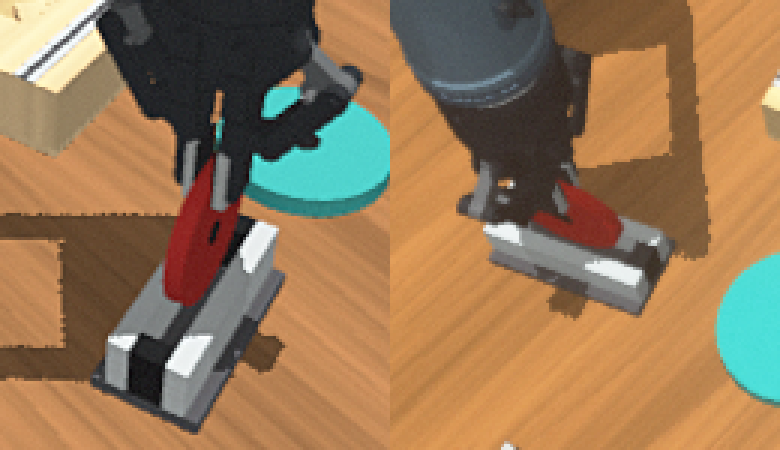

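The disc's lower rim is entering between the rails, with no contact force. I'll lower in small steps.

```bash
python3 -m crank '[[[-0.05,0,0.2],[0,0,0]],[[0,0,0.2],[0,0,0]],[[0,0,0.2],[0,0,0]],[[0,0,0],[0,0,0]]]'
python3 -m crank '[[[0,0,0.2],[0,0,0]],[[0,0,0.2],[0,0,0]],[[0,0,0],[0,0,0]]]'
```

```text
time_s: 19.25
tcp_pos: [0.516, -0.2673, 0.0993]
tcp_rot: [-3.089, -0.565, -0.004]
wrist_force: [-0.1, 0.2, -2.1]
grip_width: 0.101
grasp_force: 62.7
time_s: 19.55
tcp_pos: [0.5161, -0.2673, 0.0914]
tcp_rot: [-3.089, -0.565, -0.004]
wrist_force: [-0.0, -0.7, -1.5]
grip_width: 0.095
grasp_force: 62.7
```

```bash
python3 -m crank '[[[0,0,0.1],[0,0,0]],[[0,0,0.1],[0,0,0]],[[0,0,0],[0,0,0]]]'
python3 -m crank '[[[0,0,0.1],[0,0,0]],[[0,0,0.05],[0,0,0]],[[0,0,0],[0,0,0]]]'
```

```text
time_s: 19.85
tcp_pos: [0.5164, -0.2675, 0.0879]
tcp_rot: [-3.09, -0.565, -0.005]
wrist_force: [0.6, 0.3, -0.5]
grip_width: 0.099
grasp_force: 62.7
time_s: 20.15
tcp_pos: [0.517, -0.268, 0.0873]
tcp_rot: [3.089, 0.565, 0.007]
wrist_force: [-3.0, 1.8, 12.5]
grip_width: 0.097
grasp_force: 64.6
```

Floor contact (12.5 N at TCP z 0.087). I'll ease off a little and release.

```bash
python3 -m crank '[[[0,0,-0.08],[0,0,0]],[[0,0,0],[0,0,0]]]'
python3 -m crank '[[[0,0,0],[0,0,0]],[[0,0,0],[0,0,0]],[[0,0,0],[0,0,0]],[[0,0,0],[0,0,0]],[[0,0,0],[0,0,0]]]' 0.5
python3 -m crank '[[[0,0,-0.3],[0,0,0]],[[0,0,-0.6],[0,0,0]],[[0,0,-0.8],[0,0,0]],[[0,0,-1],[0,0,0]],[[0,0,-1],[0,0,0]],[[0,0,-1],[0,0,0]],[[0,0,-1],[0,0,0]],[[0,0,0],[0,0,0]],[[0,0,0],[0,0,0]]]'
python3 - <<'E'
from h import *
cv2.imwrite("pics/w5.png",np.hstack([camera("side")[225:375,270:400],camera("scene")[200:350,90:220]])[:,:,::-1].repeat(3,0).repeat(3,1))
E
```

```text
time_s: 20.35
tcp_pos: [0.5169, -0.2679, 0.0875]
tcp_rot: [3.09, 0.565, 0.007]
wrist_force: [-0.8, 0.3, 5.9]
grip_width: 0.102
grasp_force: 63.6
time_s: 20.85
tcp_pos: [0.5164, -0.2676, 0.0865]
tcp_rot: [-3.09, -0.565, -0.005]
wrist_force: [0.4, -0.0, -0.4]
grip_width: 0.5
grasp_force: 0.0
time_s: 21.75
tcp_pos: [0.5163, -0.2679, 0.2017]
tcp_rot: [3.089, 0.565, 0.007]
wrist_force: [0.9, -0.4, -0.6]
grip_width: 0.5
grasp_force: 0.0
```

View pics/w5.png

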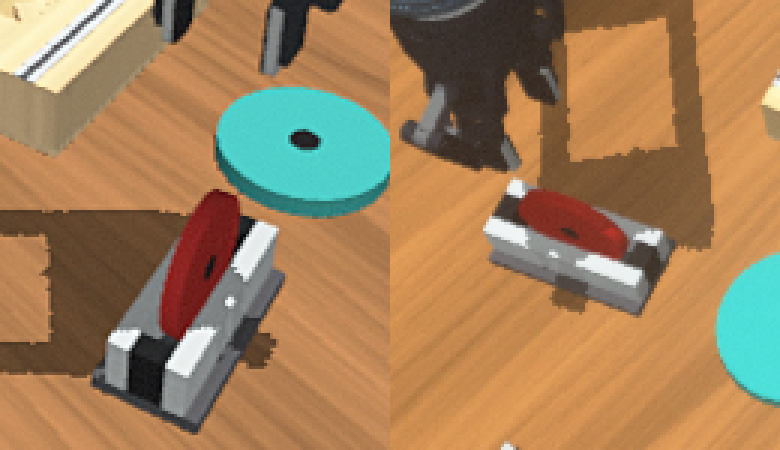

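The disc stands in the slot, centred between the end blocks, leaning slightly on a rail. The gripper is clear of it.

```bash
python3 -c "
from rig import *
print(r.close_job())"
```

```text
the job is handed in; nothing more can be done
None
```

The red insert was tipped, lifted out and released standing on edge in the rack's slot, well clear of the tape measure, glue bottle and screwdriver; the job was handed in at about 22 s, and the hand-in gave no verdict.

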